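Unclamp twin movement pillars and lay the pair in the assembly cradle

ROBOT

A 7-joint arm with a two-finger parallel gripper is mounted at the origin on the work surface. World frame = base frame: x ahead of the robot, y to its left, z up, the work surface at z = 0. Lengths are in m, angles in rad, forces in N, time in s.
With the tool pointing down it reaches from about 0.425 to 0.8 m from the base axis. Payload 8.3 kg.
Tool frame: the origin (TCP) lies between the finger pads; the fingertips stand 19 mm ahead of it and the grasp point (between the pads) is the TCP; z points along the fingers, y is the line along which they close (so a half turn about z gives the same grasp; the last joint's range is limited). The gripper opens to 85 mm and grips with 20 to 120 N. Pads are 22 mm wide; open, the fingers measure 114 mm over their backs; the gripper's body (76 mm by 85 mm) begins 54 mm behind the grasp point. The pads swing forward as they close: fully open they stand 13 mm farther back than shut.
Start: joints at [-1.325, 0.383, 0.016, 1.37, -0.006, 1.388, -0.046], TCP at [0.19, 0.595, 0.25] pointing down, gripper open.
Joint ranges: [-2.95, 2.95], [-0.25, 2.06], [-1.52, 1.56], [0.18, 2.33], [-1.44, 4.58], [0.02, 2.06], [-3.01, 3.01]. Speed limits (rad/s): [2.39, 2.39, 3.01, 3.01, 3.14, 3.14, 3.14].

INTERFACE

Orientations are given as [roll, pitch, yaw] about the fixed x, y, z axes, in that order (R = Rz(yaw) Ry(pitch) Rx(roll)).
In Python, from station import get_state, read_camera, calibration, finish_job, boxes_of, masks_of, mark_of gives the robot as it stands. The module is installed in compiled form; this text tells all that it offers.
- The arm moves only by the tool servo_tool, never from a script. Its argument "motion" is one flat list of numbers, 7 for each row, row after row: the shift along the world's x, y, z in cm, then the turn, a rotation vector about the world's x, y, z in rad, then the finger opening in cm, from 0 to 8.54. In form: [x, y, z, ax, ay, az, grip, x, y, z, ax, ay, az, grip, ...]. A call has 1 to 8 rows; each row is the pose to reach, as a shift and turn from the pose commanded when the call began; what a row does not reach only later rows make up. A row lasts 1/10 s, in which the tool goes at most 50 mm and 8.59 degrees, less where a joint would pass 70% of its speed; a pose out of reach is approached as far as the arm can. A call with a gripper value outside its range is refused whole. The fingers move at their own pace and stop on an object; "grip_force" is the grip in N (left out, the last holds). Time passes only in rows, so rows that repeat a pose let the fingers close. It gives the time, the measured TCP pose, the force, the opening and the grip force at its end, in the units of the state.
- get_state(): the state, without advancing time (a new reading comes with each control period).
- read_camera(name): name is "scene" or "top" or "wrist"; returns (picture, depth): 480x640x3 uint8, red, green, blue; 480x640 float32, m along the optical axis (not along the pixel's ray), 0 where there is no reading.
- calibration(name): a dict with "vfov" (degrees; the focal length in pixels is half the picture's height over the tangent of half this angle, whatever the lens; pixels are square), "cx", "cy" (the principal point, pixels), "view" (4x4, takes a point from world to camera coordinates). Camera axes: x right, y up, looking along -z (the intrinsics and any distortion apply to the point x, -y, -z); pixel columns grow to the right and rows downward; lengths in m; the calibration is good to about 2 mm. The wrist camera is an equidistant fisheye: a pixel r from the principal point sees the ray r / f radians off the axis. A picture is of the moment at which its call begins: read the wrist's pose just before it. calibration takes no time and is no camera call; for the wrist camera it gives the pose at the moment of the call.
- finish_job(): hands the job in; it is judged then, once.
Trained networks look in the newest picture that a camera, given by its name, has taken for a name from the list of things; names that differ only in an ending like _2 or _b are one class to them, and where a whole thing is asked for, a point or a joint stands for the part that bears it (a point fixed in the world has none). Each returns a list of dicts, best first, with "score" (0 to 1); they miss things now and then, are a little off and sometimes report something else, mostly with a low value. They report only what shows in the picture. A call takes as long as a camera call. They do not tell look-alikes from the thing itself.
- boxes_of(camera, query): "xyz" ([x, y, z] in m, in world coordinates, good to about 4 mm: the middle of the surface that is visible of it).
- masks_of(camera, query): "mask" (480x640 bool, what is visible of it).
- mark_of(camera, query): "xyz" ([x, y, z] in m, in world coordinates, good to about 4 mm: a listed point, or the origin of a listed thing).
The state is a dict: "time_s": time; "joint_pos": joint angles; "joint_vel": joint speeds; "tau": joint torques, N m; "tcp_pos": TCP position; "tcp_rot": TCP orientation; "contact_force": force on the tool from outside, world axes, zero at the start; "wrist_torque": the same for the moment, N m; "finger_gap": finger opening in m; "grip_force": force on a finger pad.
Only numpy, scipy, OpenCV 4.12 (cv2) and the standard library are available. Lean on these libraries where they do the work, as an engineer would, in place of code of your own. Each camera call takes 0.05 s, during which the arm holds its last target. There are 200 camera calls.

TASK

Flip the red-handled toggle clamp over centre so that it falls fully open and leave it open. Then take both aluminium pillars off the sloping fixture together in one grasp, lift them well clear, and set them down side by side as a pair between the orange saddles of the cradle, centred lengthwise, keeping hold of both until they rest on it. Then let go, leaving everything else on the bench where it stands.

Things in the scene. Friction and masses are not known exactly. Their poses are not given: they have to be found in the camera images.
- fixture: Blue fixture fixed to the bench; place and yaw vary. Base 190 x 200 mm, origin at the centre of its underside, z up, y along the pillars. Its bed slopes 35 degrees, rising towards its -x (the robot's side), so it faces up and towards +x: square to it is (0.574, 0, 0.819) in these axes. The pillars lie on two rails at y = -50 and +50 mm.
- bed (a point): Point on top of the fixture's bed plate (145 mm up the slope x 190 mm along y), under the middle of the pair, 85 mm above the bench; axes as the fixture. The rails, 12 mm wide, hold the pillars 14 mm off the plate, each with a lip 8 mm thick reaching 12 mm up the lower pillar's side; between the rails (88 mm) fingers can reach past the pair's sides to the plate.
- clamp (a joint): Angle (rad) of the clamp about a level axis along the fixture's y. 0: shut, bar down over both pillars, handle square to the bed, leaning towards the fixture's +x. It grows as the handle is pushed towards -x, up and over; past about 0.75 its own weight carries it to the stop at 2.2 (open: handle about level, bar up), before that it falls shut. About 1 N, no spring.
- clamp_grip (a point): Middle of the clamp's red grip, 20 mm thick, 76 mm long along the handle; moves with it. 85 mm from the pivot; the handle ends 123 mm from it. Shut: at 219 mm height and y = +55 mm in the fixture, and the pivot is 49 mm farther along the fixture's -x and 70 mm lower. Open: the bar stands up beside the pair at y = +55 mm to about 230 mm height.
- bar_a: Pillar: square aluminium bar 20 x 20 x 136 mm with a brass spigot (12 mm thick, 10 mm long) on each end, about 0.17 kg. Origin at its centre, y along its length. At the start it is the lower of the pair on the fixture, tilted with the bed, its side against bar_b's.
- bar_b: The other pillar, just like bar_a; the upper one at the start. Side by side the two measure 40 mm across (up the slope) and 20 mm deep.
- cradle: Cradle fixed to the bench; place and yaw vary, and it may change sides with the fixture. Black base 100 x 160 x 10 mm, origin at the centre of its underside. Orange saddles 12 mm wide at y = -50 and +50 mm: floors 28 mm above the bench, side walls with inner faces at x = -24 and +24 mm, 42 mm high. Between the saddles there is room for fingers.
- seat (a point): Where the middle of the pair belongs: cradle's centre, 38 mm above the bench, axes as the cradle. The pillars lie level along its y, side by side on both saddles' floors, either one on either side.
- gear: Bystander: brass gear wheel 100 mm across, 18 mm high, lying flat; leave it alone.
- oil: Bystander: amber bottle 40 mm across, 100 mm high, standing between fixture and cradle; leave it alone. Origin at its underside.
- driver: Bystander: yellow screwdriver 180 mm long lying at the far side; leave it alone.
- carton: Bystander: cardboard box 100 x 140 x 70 mm on the right; leave it alone.
- mug: Bystander: white mug 80 mm across, 90 mm high on the left; leave it alone.
- spanner: Bystander: steel spanner 170 mm long lying at the far side; leave it alone.
Not all that is in view belongs to the job. What is shaped like the bar_a but green or turquoise is not meant. Leave any blue look-alike of the bar_b alone.

How it is judged:
On the way, in this order (a step that is already met when the one before it is completed fails the run):
1. the toggle clamp is flipped over centre and fully open (value of joint clamp above 2 rad), for 0.2 s.
2. both pillars are held between the fingers in one grasp, lifted clear of the fixture (centres more than 145 mm above the bench) (contact force between the fingers and bar_a above 1 N and contact force between the fingers and bar_b above 1 N and height (world z) of each of bar_a, bar_b above 0.145 m), for 0.2 s.
3. both pillars are down between the saddle walls of the cradle, still held by the fingers (contact force between the fingers and bar_a above 1 N and contact force between the fingers and bar_b above 1 N and x of bar_a in the frame of cradle between -0.018 and 0.018 m and y of bar_a in the frame of cradle between -0.015 and 0.015 m and z of bar_a in the frame of cradle between 0.033 and 0.046 m and angle between the y axis of each of bar_a, bar_b and the y axis of cradle, either way round below 0.09 rad and x of bar_b in the frame of cradle between -0.018 and 0.018 m and y of bar_b in the frame of cradle between -0.015 and 0.015 m and z of bar_b in the frame of cradle between 0.033 and 0.046 m), for 0.1 s.
At the end, for the whole second after the job is handed in: The clamp is open (over 2.0 rad). Both pillars lie at rest side by side on both saddles' floors: centres within 18 mm of the cradle's middle line across, within 15 mm of its centre lengthwise, 33 to 42 mm above the bench, along the cradle within 0.09 rad (value of joint clamp above 2 rad and x of bar_a in the frame of cradle between -0.018 and 0.018 m and y of bar_a in the frame of cradle between -0.015 and 0.015 m and z of bar_a in the frame of cradle between 0.033 and 0.042 m and angle between the y axis of each of bar_a, bar_b and the y axis of cradle, either way round below 0.09 rad and linear speed of each of bar_a, bar_b below 0.02 m/s and x of bar_b in the frame of cradle between -0.018 and 0.018 m and y of bar_b in the frame of cradle between -0.015 and 0.015 m and z of bar_b in the frame of cradle between 0.033 and 0.042 m); the robot touches nothing.
It fails at once if a bystander (gear wheel, oil bottle, screwdriver, carton, mug or spanner) is moved more than 30 mm (distance of any of gear, oil, driver, carton, mug, spanner from where it was at the start of the episode above 0.03 m).
It also fails if it takes over 58 s, if anything falls off the work surface, if the arm or the gripper's body presses on something with over 40 N, if the wrist force passes 120 N, or if a joint passes its speed limit or range.

## Working session

There is one attempt and no reset: what is moved stays moved. The work goes in short steps, Python scripts to look and compute and a tool call to move; the robot and the scene stay as the last step left them, time stands still between calls to the robot, and variables do not carry over. Pictures are saved under pics/ and viewed, at most 10 in all, crops included, and the job is handed in when it is done.

Besides the shell and the picture viewer there is one more tool, called after "Call:" by a JSON object that holds its "op" and its "data", one argument or row to a line. servo_tool: Moves the arm, as the interface text tells. Its arguments: {"type":"object","properties":{"motion":{"type":"array"},"grip_force":{"type":"number"}},"required":["motion"]}

```bash
mkdir -p pics; cat > h.py <<'E'
import numpy as np, cv2
from station import *
from scipy.spatial.transform import Rotation as R
def deproj(cam,d,c=None):
    c=c or calibration(cam); f=240/np.tan(np.radians(c["vfov"])/2)
    v,u=np.indices(d.shape); x=(u-c["cx"])/f; y=(v-c["cy"])/f
    if cam=="wrist":
        r=np.hypot(x,y)+1e-9; s=np.tan(np.minimum(r,1.5))/r; x=x*s; y=y*s
    P=np.stack([x*d,-y*d,-d,np.ones_like(d)],-1)
    return (P@np.linalg.inv(c["view"]).T)[...,:3]
def proj(cam,p):
    c=calibration(cam); f=240/np.tan(np.radians(c["vfov"])/2)
    q=c["view"]@np.append(p,1); x,y,z=q[0],-q[1],-q[2]
    if cam=="wrist":
        r=np.hypot(x,y); t=np.arctan2(r,z)/r; return c["cx"]+f*x*t,c["cy"]+f*y*t
    return c["cx"]+f*x/z,c["cy"]+f*y/z
E
python3 - <<'E'
from h import *
np.set_printoptions(precision=4,suppress=True)
s=get_state(); print(s["time_s"],s["tcp_pos"],s["tcp_rot"],s["finger_gap"])
for cam in ["scene","top"]:
    im,d=read_camera(cam); cv2.imwrite(f"pics/{cam}0.png",im[...,::-1])
    c=calibration(cam); print(cam,c["vfov"],np.linalg.inv(c["view"])[:3].round(3).tolist())
    for n in ["fixture","bed","clamp_grip","bar_a","bar_b","cradle","seat","oil","gear"]:
        print(cam,n,[(np.round(m["xyz"],4).tolist(),round(m["score"],2),np.round(proj(cam,m["xyz"])).tolist()) for m in mark_of(cam,n)][:4])
E
```

```text
0.0 [0.1898 0.595  0.2493] [-3.1396  0.      2.8328] 0.08546110678357997
scene 54.76116202577993 [[0.05, -0.602, 0.797, 1.503], [0.999, 0.025, -0.044, -0.042], [0.006, 0.798, 0.602, 0.903]]
scene fixture [([0.4953, 0.19, 0.0018], 0.58, [384.0, 279.0])]
scene bed [([0.4918, 0.1889, 0.0895], 0.88, [386.0, 254.0]), ([0.5183, -0.209, 0.0343], 0.22, [245.0, 279.0])]
scene clamp_grip [([0.4216, -0.0051, -0.003], 0.67, [316.0, 265.0]), ([0.5255, 0.2385, 0.2169], 0.56, [411.0, 224.0])]
scene bar_a [([0.2763, 0.4613, 0.0107], 0.89, [455.0, 230.0]), ([0.5128, 0.1851, 0.0981], 0.85, [386.0, 257.0]), ([0.3398, -0.1628, 0.0134], 0.78, [265.0, 246.0]), ([0.4954, 0.1876, 0.0009], 0.68, [383.0, 279.0])]
scene bar_b [([0.2763, 0.4613, 0.0107], 0.89, [455.0, 230.0]), ([0.5128, 0.1851, 0.0981], 0.85, [386.0, 257.0]), ([0.3398, -0.1628, 0.0134], 0.78, [265.0, 246.0]), ([0.4954, 0.1876, 0.0009], 0.68, [383.0, 279.0])]
scene cradle [([0.5204, -0.2103, -0.0012], 0.56, [246.0, 289.0]), ([0.4958, 0.1895, 0.0012], 0.49, [384.0, 279.0])]
scene seat [([0.5167, -0.2095, 0.0371], 0.78, [245.0, 278.0])]
scene oil 
[... 483 characters left out ...]
[0.2756, 0.464, 0.011], 0.88, [162.0, 330.0]), ([0.2657, 0.2533, 0.0111], 0.86, [237.0, 334.0]), ([0.5168, 0.1846, 0.1014], 0.81, [258.0, 242.0])]
top bar_b [([0.5004, 0.1855, 0.1096], 0.94, [258.0, 248.0]), ([0.2756, 0.464, 0.011], 0.88, [162.0, 330.0]), ([0.2657, 0.2533, 0.0111], 0.86, [237.0, 334.0]), ([0.5168, 0.1846, 0.1014], 0.81, [258.0, 242.0])]
top cradle [([0.5169, -0.2111, -0.0003], 0.78, [400.0, 245.0])]
top seat [([0.515, -0.2127, 0.0377], 0.56, [403.0, 245.0])]
top oil [([0.7589, 0.1909, 0.0013], 0.65, [261.0, 163.0]), ([0.4233, -0.003, 0.0011], 0.5, [328.0, 278.0])]
top gear [([0.7513, -0.0206, -0.0038], 0.65, [334.0, 166.0]), ([0.4872, 0.4928, -0.0071], 0.55, [156.0, 256.0])]
```

View pics/scene0.png

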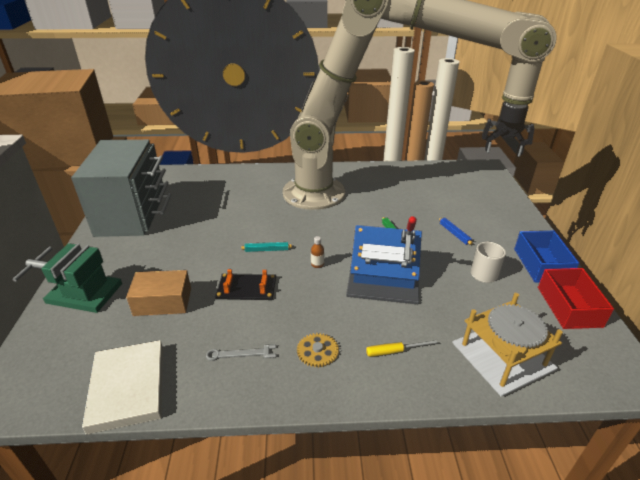

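View pics/top0.png

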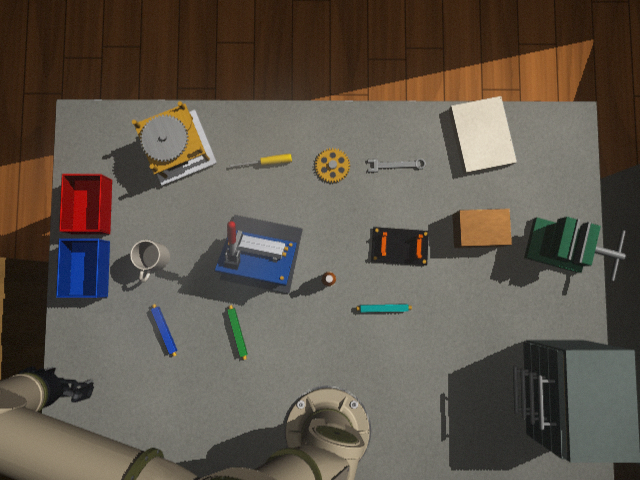

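The scene view shows the silver pair on the blue fixture at (386,252), with the red clamp handle at (411,224) and the cradle at (246,288). Things that could be mistaken for the pillars are the blue bar at (455,230), the green bar at (389,224) and the turquoise bar at (267,246). I choose the silver pair (top view (262,245)). Next I get the yaws and make the close crop.

```bash
cat > yaw.py <<'E'
from h import *
np.set_printoptions(precision=4,suppress=True)
def pca_yaw(P):
    q=P[:,:2]-P[:,:2].mean(0); u,s,v=np.linalg.svd(q,full_matrices=False); a=v[0]; a=a*np.sign(a[1]); return np.degrees(np.arctan2(-a[0],a[1])),s
def ana(cam,im,d):
    P=deproj(cam,d); hsv=cv2.cvtColor(im,cv2.COLOR_RGB2HSV)
    ok=d>0
    near=lambda x,y,r:ok&(np.hypot(P[...,0]-x,P[...,1]-y)<r)
    # cradle saddles
    m=near(.517,-.21,.12)&(hsv[...,0]<16)&(hsv[...,1]>160)&(hsv[...,2]>90)&(P[...,2]>.02)
    Q=P[m]; 
    c=cv2.connectedComponentsWithStats(m.astype(np.uint8)); 
    for k in range(1,c[0]):
        if c[2][k,4]>15: 
            S=P[c[1]==k]; print(cam,"saddle",c[2][k,4],S.mean(0),S.min(0),S.max(0))
    m=near(.5,.187,.13)&(P[...,2]>.09)&(P[...,2]<.135)&(hsv[...,1]<60)&(hsv[...,2]>110)
    S=P[m]; print(cam,"pair",m.sum(),S.mean(0),pca_yaw(S))
    # base plate edges of fixture
    m=near(.5,.187,.2)&(hsv[...,0]>100)&(hsv[...,0]<125)&(hsv[...,1]>100)&(P[...,2]>.02)
    S=P[m]; r=cv2.minAreaRect(S[:,:2].astype(np.float32)*1000); print(cam,"blue",m.sum(),r,S.mean(0))
    m=near(.517,-.21,.12)&(P[...,2]>.004)&(P[...,2]<.06)
    S=P[m]; r=cv2.minAreaRect(S[:,:2].astype(np.float32)*1000); print(cam,"cradle rect",m.sum(),r)
E
python3 - <<'E'
from yaw import *
for cam in ["scene","top"]:
    im,d=read_camera(cam); ana(cam,im,d)
    if cam=="scene": a=im[200:310,330:440]
    else: b=im[200:310,205:315]
cv2.imwrite("pics/crop.png",cv2.resize(np.hstack([a,b]),(800,400),interpolation=cv2.INTER_CUBIC)[...,::-1])
E
```

```text
scene saddle 109 [ 0.5175 -0.2577  0.0324] [ 0.4813 -0.2665  0.0206] [ 0.5488 -0.2505  0.0454]
scene saddle 98 [ 0.5252 -0.1586  0.0322] [ 0.488  -0.1673  0.0206] [ 0.5554 -0.1513  0.046 ]
scene pair 738 [0.5124 0.18   0.1133] (np.float64(-17.19644987525185), array([1.081, 0.376]))
scene blue 2462 ((483.561279296875, 190.07327270507812), (189.12338256835938, 126.28070831298828), 78.60535430908203) [0.4937 0.1835 0.0813]
scene cradle rect 1710 ((516.5701904296875, -212.64894104003906), (232.51112365722656, 227.41854858398438), 39.98122787475586)
top saddle 97 [ 0.5173 -0.1587  0.0307] [ 0.4864 -0.1652  0.0225] [ 0.5487 -0.1518  0.0454]
top saddle 96 [ 0.5114 -0.2587  0.0307] [ 0.4783 -0.2669  0.0204] [ 0.5432 -0.2506  0.0453]
top pair 562 [0.5098 0.1786 0.1129] (np.float64(-14.252194229069238), array([0.869 , 0.2469]))
top blue 1483 ((480.2957763671875, 190.0901336669922), (189.69021606445312, 119.1976089477539), 78.69577026367188) [0.4562 0.1695 0.106 ]
top cradle rect 2040 ((514.2933959960938, -208.02423095703125), (229.7875518798828, 229.55177307128906), 8.970907211303711)
```

View pics/crop.png

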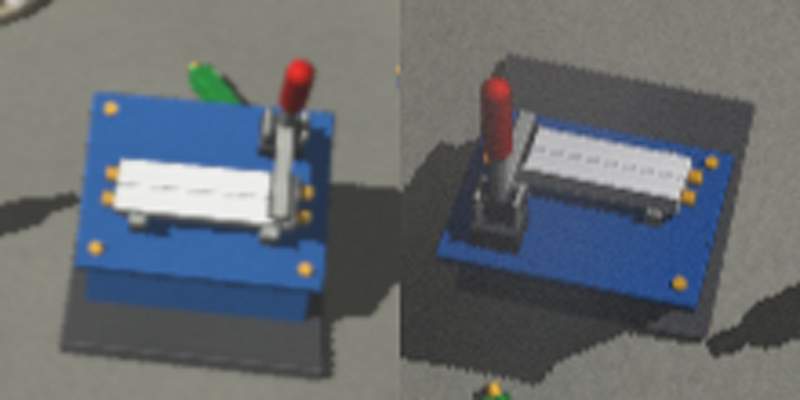

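The crop confirms the pair under the clamp bar on the blue fixture, handle on the +y side. Fixture yaw is about -11.4° and cradle yaw about -3.9°, and the heights match the text. I move to the push start on the handle's far (+x) side.

Call:
{"op": "servo_tool", "data": {
  "motion": [4,-3,2,0,0,0,0,9,-6,4,0,0,0,0,13,-9,5,0,0,0.03,0,17,-12,5,0,0,0.05,0,21,-15,5,0,0,0.07,0,25,-18,5,0,0,0.09,0,29,-21,5,0,0,0.11,0,33,-24,5,0,0,0.11,0]
}}

```text
time_s: 1.9
tcp_pos: [0.5085, 0.3636, 0.3006]
tcp_rot: [3.141, 0.0, 2.944]
contact_force: [0.8, 1.1, -0.2]
finger_gap: -0.0002
grip_force: 0.0
```

Call:
{"op": "servo_tool", "data": {
  "motion": [4,-2,0,0,0,0,0,8,-5.5,0,0,0,0,0,8,-5.5,0,0,0,0,0,8,-5.5,0,0,0,0,0,8,-5.5,0,0,0,0,0,8,-5.5,0,0,0,0,0]
}}

```text
time_s: 2.5
tcp_pos: [0.5859, 0.3119, 0.3004]
tcp_rot: [3.141, -0.001, 2.946]
contact_force: [-0.3, 0.8, 0.2]
finger_gap: -0.0
grip_force: 0.0
```

```bash
python3 - <<'E'
from yaw import *
s=get_state(); print(s["time_s"],s["tcp_pos"],s["tcp_rot"],s["joint_pos"])
im,d=read_camera("wrist"); cv2.imwrite("pics/w1.png",im[...,::-1])
for n in ["fixture","bed","clamp_grip","bar_a"]:
    print(n,[(np.round(m["xyz"],4).tolist(),round(m["score"],2),np.round(proj("wrist",m["xyz"])).tolist()) for m in mark_of("wrist",n)][:4])
ana("wrist",im,d)
E
```

```text
2.5 [0.5859 0.3119 0.3004] [ 3.1407 -0.0007  2.9458] [-0.6807  0.4628  0.2269  1.162  -0.1018  1.5273  0.9024]
fixture []
bed [([0.496, 0.1861, 0.0814], 0.82, [175.0, 141.0]), ([0.4165, 0.0, 0.0027], 0.67, [64.0, 119.0])]
clamp_grip [([0.5269, 0.2353, 0.2163], 0.69, [176.0, 183.0])]
bar_a [([0.5026, 0.1862, 0.1106], 0.73, [165.0, 150.0]), ([0.5192, 0.1816, 0.1006], 0.64, [169.0, 167.0])]
wrist saddle 119 [ 0.527  -0.1589  0.0287] [ 0.5018 -0.1685  0.0256] [ 0.5454 -0.1519  0.0305]
wrist saddle 22 [ 0.5498 -0.1595  0.0425] [ 0.5449 -0.1652  0.0397] [ 0.5541 -0.1556  0.0442]
wrist pair 3090 [0.5102 0.1706 0.1157] (np.float64(-17.251760544598227), array([2.0589, 0.6706]))
wrist blue 13035 ((482.4464416503906, 189.7028045654297), (190.4229736328125, 122.07012176513672), 78.5392074584961) [0.4624 0.2049 0.1101]
wrist cradle rect 1566 ((521.0284423828125, -167.44076538085938), (79.61028289794922, 100.88557434082031), 85.01724243164062)
```

Call:
{"op": "servo_tool", "data": {
  "motion": [-0.5,-4,-2,0,0,0,0,-1,-8.4,-3,0,0,0,0,-1,-8.4,-6.5,0,0,0,0,-1,-8.4,-6.5,0,0,0,0,-1,-8.4,-6.5,0,0,0,0]
}}

```text
time_s: 3.25
tcp_pos: [0.5765, 0.2273, 0.2355]
tcp_rot: [-3.142, -0.002, 2.945]
contact_force: [-0.3, -0.2, 0.1]
finger_gap: 0.0002
grip_force: 0.0
```

Call:
{"op": "servo_tool", "data": {
  "motion": [-2,0.4,0,0,0,0,0,-4,0.8,0,0,0,0,0,-5.5,1.1,0,0,0,0,0,-7,1.4,0,0,0,0,0,-8.5,1.7,0,0,0,0,0,-10,2,0,0,0,0,0,-11.5,2.3,0,0,0,0,0,-11.5,2.3,0,0,0,0,0]
}}

```text
time_s: 4.05
tcp_pos: [0.4607, 0.2514, 0.2368]
tcp_rot: [3.14, 0.001, 2.947]
contact_force: [0.4, -0.7, 0.2]
finger_gap: -0.0001
grip_force: 0.0
```

Call:
{"op": "servo_tool", "data": {
  "motion": [0,0,4,0,0,0,0,0,0,9,0,0,0,0,2,-2,12,0,0,0,8,6,-4,12,0,0,0,8,10,-6,12,0,0,0,8,14,-8,12,0,0,0,8,14,-8,12,0,0,0,8,14,-8,12,0,0,0,8]
}}

```text
time_s: 4.85
tcp_pos: [0.6032, 0.1684, 0.3547]
tcp_rot: [-3.14, -0.0, 2.941]
contact_force: [-0.4, 0.5, 0.7]
finger_gap: 0.0802
grip_force: 0.0
```

```bash
python3 - <<'E'
from yaw import *
s=get_state(); print(s["time_s"],s["tcp_pos"],s["tcp_rot"],s["joint_pos"])
im,d=read_camera("wrist"); cv2.imwrite("pics/w2.png",im[...,::-1])
for n in ["bed","clamp_grip","bar_a"]:
    print(n,[(np.round(m["xyz"],4).tolist(),round(m["score"],2),np.round(proj("wrist",m["xyz"])).tolist()) for m in mark_of("wrist",n)][:4])
ana("wrist",im,d)
E
```

```text
4.85 [0.6032 0.1684 0.3547] [-3.1404 -0.0005  2.9411] [-0.5325  0.3757  0.3103  1.1725 -0.1114  1.6105  1.1233]
bed [([0.4924, 0.1866, 0.085], 0.63, [315.0, 91.0]), ([0.4999, 0.1873, 0.1127], 0.21, [317.0, 95.0])]
clamp_grip []
bar_a [([0.5186, 0.1813, 0.1], 0.8, [315.0, 116.0]), ([0.4997, 0.1864, 0.1097], 0.67, [316.0, 96.0]), ([0.3381, -0.1603, 0.0114], 0.57, [63.0, 63.0])]
wrist saddle 315 [ 0.5207 -0.1561  0.0329] [ 0.4888 -0.1649  0.0258] [ 0.5545 -0.1482  0.0453]
wrist saddle 195 [ 0.5109 -0.2553  0.0306] [ 0.4835 -0.2638  0.0267] [ 0.5386 -0.2481  0.0449]
wrist saddle 29 [ 0.5434 -0.2577  0.0426] [ 0.5388 -0.2635  0.0355] [ 0.5478 -0.2526  0.044 ]
wrist pair 4805 [0.5115 0.1868 0.1151] (np.float64(-10.850295784485207), array([2.7043, 0.6767]))
wrist blue 12902 ((515.713623046875, 187.13116455078125), (190.47312927246094, 194.01959228515625), 79.91683959960938) [0.4637 0.1863 0.1099]
wrist cradle rect 5121 ((506.11676025390625, -194.11778259277344), (193.4459686279297, 167.75146484375), 69.79148864746094)
```

View pics/w2.png

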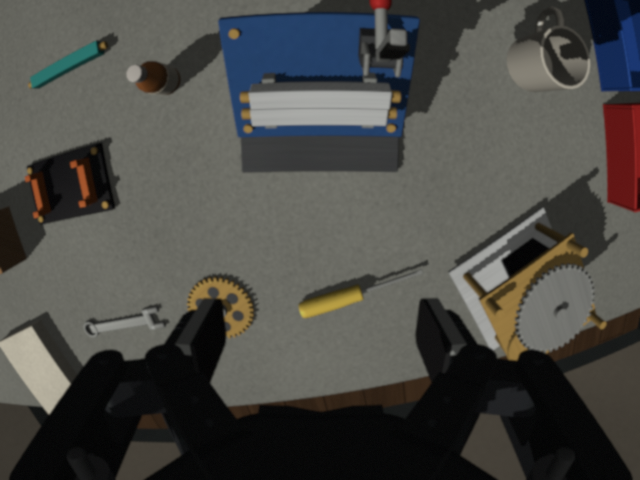

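The wrist view shows the clamp fallen open (handle swung away, at (380,5)), with the pair free at (318,103) on its rails. Next I work out the tilted grasp orientation.

```bash
cat > tgt.py <<'E'
from h import *
np.set_printoptions(precision=4,suppress=True)
a=np.radians(-11.4); xf=np.array([np.cos(a),np.sin(a),0]); yf=np.array([-xf[1],xf[0],0]); n=.5736*xf+.8192*np.array([0,0,1]); dn=.8192*xf-.5736*np.array([0,0,1])
RG=np.stack([yf,dn,-n],1)   # tool axes for grasp
def down(yaw): # tool y along x axis of yaw
    x=np.array([np.cos(yaw),np.sin(yaw),0]); y=np.array([-x[1],x[0],0]); return np.stack([y,x,[0,0,-1]],1)
def go(p,Rt):
    s=get_state(); R0=R.from_euler("xyz",s["tcp_rot"]).as_matrix()
    print("t",s["time_s"],"shift cm",(np.array(p)-s["tcp_pos"])*100,"rotvec",R.from_matrix(Rt@R0.T).as_rotvec(),"q",np.array(s["joint_pos"]))
C=np.array([.5085,.1845,.105])
E
python3 -c "
from tgt import *
go(C+.18*n,RG)"
```

```text
t 5.05 shift cm [  0.8254  -0.6232 -10.3751] rotvec [-0.3754  0.5648 -1.5196] q [-0.5353  0.3712  0.3086  1.1749 -0.1114  1.6102  1.1232]
```

Call:
{"op": "servo_tool", "data": {
  "motion": [0,0,-2,-0.03,0.05,-0.14,8.5,0,0,-4,-0.07,0.11,-0.28,8.5,0,0,-6,-0.1,0.16,-0.42,8.5,0,0,-8,-0.14,0.21,-0.57,8.5,0.8,-0.6,-10.4,-0.17,0.26,-0.71,8.5,0.8,-0.6,-10.4,-0.21,0.32,-0.85,8.5,0.8,-0.6,-10.4,-0.24,0.37,-0.99,8.5,0.8,-0.6,-10.4,-0.28,0.42,-1.13,8.5]
}}

```text
time_s: 5.85
tcp_pos: [0.6096, 0.1644, 0.2519]
tcp_rot: [-2.686, -0.101, 1.8]
contact_force: [-0.1, -0.4, -1.2]
finger_gap: 0.0848
grip_force: 0.0
```

```bash
python3 -c "
from tgt import *
go(C+.18*n,RG)"
```

```text
t 5.85 shift cm [ 0.0084 -0.032   0.0568] rotvec [-0.1041  0.1545 -0.4191] q [-0.46    0.8069  0.4685  0.8562 -0.3747  2.0017  0.1323]
```

Call:
{"op": "servo_tool", "data": {
  "motion": [0,0,0,-0.03,0.05,-0.14,8.5,0,0,0,-0.07,0.1,-0.28,8.5,0,0,0,-0.104,0.154,-0.419,8.5,0,0,0,-0.104,0.154,-0.419,8.5,0,0,0,-0.104,0.154,-0.419,8.5]
}}

```text
time_s: 6.35
tcp_pos: [0.6035, 0.1638, 0.247]
tcp_rot: [-2.541, -0.005, 1.37]
contact_force: [-0.0, -0.1, 0.0]
finger_gap: 0.0852
grip_force: 0.0
```

```bash
python3 - <<'E'
from tgt import *
go(C+.12*n,RG)
im,d=read_camera("wrist"); cv2.imwrite("pics/w3.png",im[...,::-1])
P=deproj("wrist",d); print("cam",np.linalg.inv(calibration("wrist")["view"])[:3,3])
hsv=cv2.cvtColor(im,cv2.COLOR_RGB2HSV)
L=(P-C)@np.stack([dn,yf,n],1)
m=(d>0)&(abs(L[...,0])<.04)&(abs(L[...,1])<.085)&(abs(L[...,2]-.01)<.012)&(hsv[...,1]<60)&(hsv[...,2]>90)
S=L[m]; print(m.sum(),"pct dn",np.percentile(S[:,0],[1,5,50,95,99]),"y",np.percentile(S[:,1],[1,5,50,95,99]),"n",np.percentile(S[:,2],[5,50,95]))
r=cv2.minAreaRect(S[:,:2].astype(np.float32)*1000); print(r)
for nme in ["bed","clamp_grip","bar_a"]:
    print(nme,[(np.round(q["xyz"],4).tolist(),((q["xyz"]-C)@np.stack([dn,yf,n],1)).round(4),round(q["score"],2)) for q in mark_of("wrist",nme)][:3])
E
```

```text
t 6.35 shift cm [-2.7489  0.7126 -4.3666] rotvec [-0.0029  0.0109  0.0021] q [-0.0834  0.8576 -0.2788  0.7754 -0.0929  2.0545 -0.5462]
cam [0.6885 0.2219 0.3504]
8285 pct dn [-0.0188 -0.0172  0.0013  0.0194  0.0256] y [-0.0662 -0.0593  0.0064  0.0626  0.0674] n [0.0086 0.0104 0.0115]
((4.076955795288086, -4.743980407714844), (147.14743041992188, 47.97408676147461), 89.38909912109375)
bed [([0.3968, 0.2623, 0.1451], array([-0.1253,  0.0542, -0.0388]), 0.25)]
clamp_grip [([0.3964, 0.2596, 0.1477], array([-0.1267,  0.0515, -0.0366]), 0.71)]
bar_a [([0.272, 0.2543, 0.0089], array([-0.1461,  0.0217, -0.2196]), 0.96), ([0.5137, 0.1861, 0.0981], array([ 0.0079,  0.0026, -0.0029]), 0.79), ([0.5003, 0.1846, 0.109], array([-0.0089, -0.0015, -0.0013]), 0.56)]
```

View pics/w3.png

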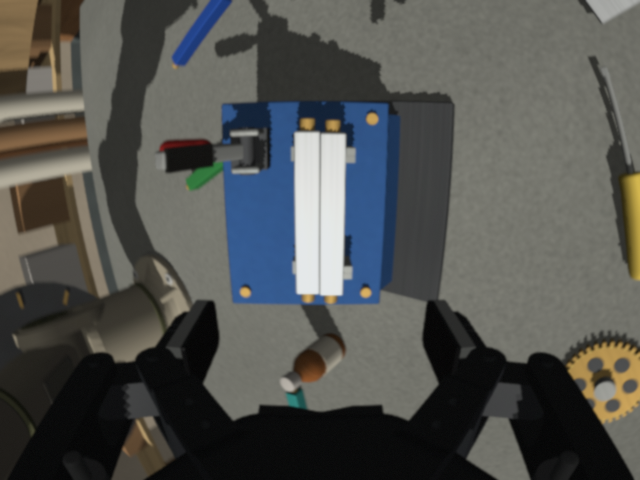

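The view confirms the clamp open (handle level at (190,155)) and both pillars bare at (320,215). The depth data put the pair within 1 mm of my estimate, so I descend along the bed normal.

Call:
{"op": "servo_tool", "data": {
  "motion": [-1,0.2,-1.4,0,0.004,0,8.5,-1.9,0.5,-2.9,0,0.008,0,8.5,-2.7,0.7,-4.4,0,0.011,0,8.5,-3.8,1,-6,0,0.011,0,8.5,-5,1.2,-7.7,0,0.011,0,8.5,-6.1,1.4,-9.3,0,0.011,0,8.5,-6.1,1.4,-9.3,0,0.011,0,8.5]
}}

```text
time_s: 7.25
tcp_pos: [0.5407, 0.1777, 0.1514]
tcp_rot: [-2.527, -0.001, 1.376]
contact_force: [0.0, -0.3, -0.5]
finger_gap: 0.0852
grip_force: 0.0
```

```bash
python3 - <<'E'
from tgt import *
go(C+.001*dn,RG); s=get_state()
print((s["tcp_pos"]-C)@np.stack([dn,yf,n],1), s["contact_force"])
E
```

```text
t 7.25 shift cm [-3.1348  0.6601 -4.6953] rotvec [-0.0017 -0.0036 -0.0045] q [-0.0708  0.7708 -0.2855  1.1504 -0.1003  1.7817 -0.5214]
[ 0.0003 -0.0003  0.0568] [ 0.0454 -0.3267 -0.5437]
```

Joint 6 is clear of its limit now, so I go the rest of the way and close.

Call:
{"op": "servo_tool", "data": {
  "motion": [-0.8,0.15,-1.2,0,0,0,8.5,-1.6,0.3,-2.4,0,0,0,8.5,-2.4,0.5,-3.5,0,0,0,8.5,-3.1,0.65,-4.6,0,0,0,8.5,-3.1,0.65,-4.65,0,0,0,8.5,-3.1,0.65,-4.65,0,0,0,8.5]
}}

```text
time_s: 7.85
tcp_pos: [0.5126, 0.1837, 0.1073]
tcp_rot: [-2.531, -0.003, 1.373]
contact_force: [0.4, 0.4, -1.5]
finger_gap: 0.0852
grip_force: 0.0
```

```bash
python3 - <<'E'
from tgt import *
s=get_state()
print((s["tcp_pos"]-C)@np.stack([dn,yf,n],1), s["contact_force"])
E
```

```text
[0.0021 0.     0.0043] [ 0.4334  0.4202 -1.4508]
```

Call:
{"op": "servo_tool", "data": {
  "motion": [0,0,0,0,0,0,6,0,0,0,0,0,0,5,0,0,0,0,0,0,4,0,0,0,0,0,0,3,0,0,0,0,0,0,2,0,0,0,0,0,0,2,0,0,0,0,0,0,2],
  "grip_force": 60
}}

```text
time_s: 8.55
tcp_pos: [0.5107, 0.184, 0.1092]
tcp_rot: [-2.527, -0.004, 1.374]
contact_force: [-6.8, -2.0, 16.2]
finger_gap: 0.0388
grip_force: 63.9
```

Call:
{"op": "servo_tool", "data": {
  "motion": [0.3,-0.05,0.45,0,0,0,2,0.8,-0.15,1.2,0,0,0,2,1.6,-0.3,2.3,0,0,0,2,2.4,-0.5,3.5,0,0,0,2,3.2,-0.65,4.7,0,0,0,2,4,-0.8,5.8,0,0,0,2,4.4,-0.9,7.2,0,0,0,2,4.4,-0.9,8,0,0,0,2]
}}

```text
time_s: 9.35
tcp_pos: [0.5567, 0.1741, 0.187]
tcp_rot: [-2.531, -0.003, 1.371]
contact_force: [0.9, 0.5, -3.5]
finger_gap: 0.0391
grip_force: 62.8
```

```bash
python3 - <<'E'
from tgt import *
s=get_state(); print(s["contact_force"],s["finger_gap"],s["grip_force"])
im,d=read_camera("wrist"); cv2.imwrite("pics/w4.png",im[...,::-1])
T=np.array(s["tcp_pos"]); B=R.from_euler("xyz",s["tcp_rot"]).as_matrix()
P=deproj("wrist",d); L=(P-T)@B; hsv=cv2.cvtColor(im,cv2.COLOR_RGB2HSV)
m=(d>0)&(abs(L[...,0])<.1)&(abs(L[...,1])<.03)&(abs(L[...,2])<.03)&(hsv[...,1]<60)&(hsv[...,2]>90)
S=L[m]; print(m.sum()); print(np.percentile(S,[1,5,50,95,99],axis=0)); 
r=cv2.minAreaRect(S[:,:2].astype(np.float32)*1000); print(r)
for q in mark_of("wrist","bar_a"): print(np.array((q["xyz"]-T)@B),q["xyz"],q["score"])
for q in mark_of("wrist","seat"): print(q["xyz"],q["score"])
go([.57,0,.25],down(np.radians(-3.9)))
E
```

```text
[ 0.8701  0.5272 -3.4697] 0.03910559493487672 62.75310158729553
27650
[[-0.0364 -0.0194 -0.007 ]
 [-0.0293 -0.0178 -0.0066]
 [ 0.026  -0.0006 -0.0056]
 [ 0.0651  0.0173 -0.0046]
 [ 0.0682  0.0189 -0.0042]]
((14.241119384765625, 0.3077583312988281), (110.8586654663086, 42.645835876464844), 1.6479336023330688)
[-0.0001 -0.0081  0.0076] [0.5459, 0.1762, 0.1854] 0.92
[ 0.224  -0.1641  0.3304] [0.2837, 0.4583, 0.011] 0.91
[ 0.0198 -0.1431  0.3139] [0.2694, 0.2529, 0.0118] 0.74
[-0.004   0.0106  0.005 ] [0.5616, 0.1691, 0.1768] 0.69
t 9.5 shift cm [  1.4056 -17.4654   6.3453] rotvec [-0.0842 -0.6053  0.1253] q [-0.0703  0.7743 -0.2863  1.0616 -0.1026  1.8613 -0.5326]
```

View pics/w4.png

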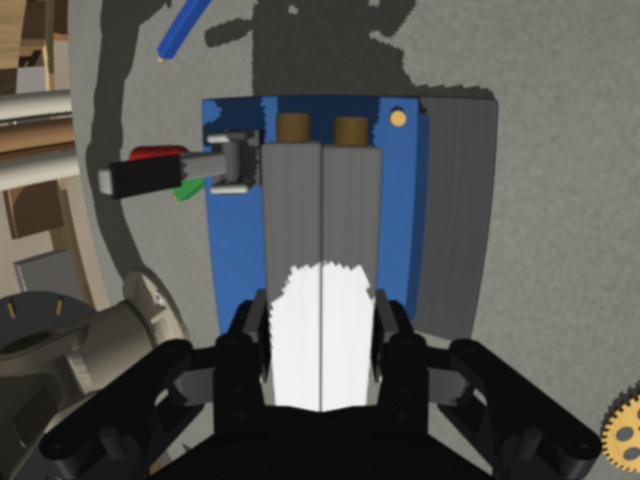

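The view shows both pillars gripped side by side (ends at (292,143) and (352,147)), centred lengthwise. They sit 4.5 mm ahead of the TCP along the tool axis. I level the pair and carry it past the oil bottle, well above it.

Call:
{"op": "servo_tool", "data": {
  "motion": [0.5,-1,2,0,0,0,2,1,-3,4,-0.01,-0.1,0.02,2,1.4,-6,6.3,-0.03,-0.22,0.04,2,1.4,-10,6.3,-0.05,-0.34,0.07,2,1.4,-14,6.3,-0.06,-0.46,0.09,2,1.4,-17.5,6.3,-0.084,-0.605,0.125,2,1.4,-17.5,6.3,-0.084,-0.605,0.125,2,1.4,-17.5,6.3,-0.084,-0.605,0.125,2]
}}

```text
time_s: 10.3
tcp_pos: [0.568, -0.0012, 0.2492]
tcp_rot: [-3.139, 0.0, 1.5]
contact_force: [-0.6, 0.9, -3.1]
finger_gap: 0.0388
grip_force: 62.9
```

Call:
{"op": "servo_tool", "data": {
  "motion": [0,-3,0,0,0,0,2,-1,-6,0,0,0,0,2,-2,-9,0,0,0,0,2,-2,-12,0,0,0,0,2,-2,-15,0,0,0,0,2,-2,-15,0,0,0,0,2,-2,-15,0,0,0,0,2]
}}

```text
time_s: 11.0
tcp_pos: [0.5506, -0.1497, 0.2486]
tcp_rot: [-3.139, -0.002, 1.502]
contact_force: [-0.2, 0.4, -3.0]
finger_gap: 0.0387
grip_force: 62.9
```

```bash
cat > look.py <<'E'
from yaw import *
from tgt import *
import sys
s=get_state(); print(s["time_s"],s["tcp_pos"],s["tcp_rot"],s["contact_force"],s["finger_gap"],s["grip_force"])
for cam in sys.argv[1].split(","):
    im,d=read_camera(cam); cv2.imwrite(f"pics/{cam}_{s['time_s']:.2f}.png",im[...,::-1]); ana(cam,im,d)
    for nme in ["cradle","seat","bar_a"]:
        print(cam,nme,[(np.round(q["xyz"],4).tolist(),round(q["score"],2)) for q in mark_of(cam,nme)][:3])
    T=np.array(s["tcp_pos"]); B=R.from_euler("xyz",s["tcp_rot"]).as_matrix()
    L=(deproj(cam,d)-T)@B; hsv=cv2.cvtColor(im,cv2.COLOR_RGB2HSV)
    m=(d>0)&(abs(L[...,0])<.1)&(abs(L[...,1])<.03)&(abs(L[...,2])<.012)&(hsv[...,1]<60)&(hsv[...,2]>60)
    if cam=="wrist": print("held in tool",m.sum(),"\n",np.percentile(L[m],[1,50,99],axis=0))
E
python3 look.py wrist,top
```

```text
11.0 [ 0.5506 -0.1497  0.2486] [-3.1386 -0.0017  1.5023] [-0.2447  0.3756 -2.9751] 0.038701964892101044 62.925764322280884
wrist saddle 101 [ 0.4923 -0.1557  0.0424] [ 0.4884 -0.1618  0.0409] [ 0.4961 -0.1498  0.0442]yaw.py:17: RuntimeWarning: Mean of empty slice.
  S=P[m]; print(cam,"pair",m.sum(),S.mean(0),pca_yaw(S))
  ret = um.true_divide(
yaw.py:4: RuntimeWarning: Mean of empty slice.
  q=P[:,:2]-P[:,:2].mean(0); u,s,v=np.linalg.svd(q,full_matrices=False); a=v[0]; a=a*np.sign(a[1]); return np.degrees(np.arctan2(-a[0],a[1])),s
Traceback (most recent call last):
  File "look.py", line 6, in <module>
    im,d=read_camera(cam); cv2.imwrite(f"pics/{cam}_{s['time_s']:.2f}.png",im[...,::-1]); ana(cam,im,d)
                                                                                          ~~~^^^^^^^^^^
  File "yaw.py", line 17, in ana
    S=P[m]; print(cam,"pair",m.sum(),S.mean(0),pca_yaw(S))
                                               ~~~~~~~^^^
  File "yaw.py", line 4, in pca_yaw
    q=P[:,:2]-P[:,:2].mean(0); u,s,v=np.linalg.svd(q,full_matrices=False); a=v[0]; a=a*np.sign(a[1]); return np.degrees(np.arctan2(-a[0],a[1])),s
                                                                             ~^^^
IndexError: index 0 is out of bounds for axis 0 with size 0
```

Call:
{"op": "servo_tool", "data": {
  "motion": [2,-1,0,0,0,0,2,4,-2,0,0,0,0,2,6.5,-3,0,0,0,0,2,6.5,-3,0,0,0,0,2,6.5,-3,0,0,0,0,2]
}}

```text
time_s: 11.55
tcp_pos: [0.6156, -0.1782, 0.2485]
tcp_rot: [-3.139, -0.002, 1.505]
contact_force: [-0.6, 0.9, -3.7]
finger_gap: 0.0391
grip_force: 63.0
```

```bash
sed -i 's/S=P\[m\]; print(cam,"pair".*/S=P[m]/; s/^    S=P\[m\]; r=cv2.*"blue".*$/    pass/; s/^    S=P\[m\]; r=cv2.*cradle rect.*$/    pass/' yaw.py
python3 look.py wrist,scene,top
```

```text
11.55 [ 0.6156 -0.1782  0.2485] [-3.1389 -0.0018  1.505 ] [-0.5964  0.922  -3.6645] 0.03910557988002549 63.014670610427856
wrist saddle 727 [ 0.524  -0.1592  0.0312] [ 0.4961 -0.1664  0.023 ] [ 0.5537 -0.1514  0.0449]
wrist saddle 117 [ 0.4931 -0.1569  0.0424] [ 0.4873 -0.1628  0.0374] [ 0.4972 -0.1511  0.0452]
wrist saddle 638 [ 0.5119 -0.258   0.0332] [ 0.4814 -0.2665  0.0263] [ 0.5909 -0.1659  0.2398]
wrist cradle [([0.5171, -0.2062, -0.0025], 0.67)]
wrist seat [([0.5167, -0.2081, 0.038], 0.79)]
wrist bar_a [([0.6271, -0.1796, 0.2435], 0.82), ([0.6094, -0.1767, 0.2419], 0.75)]
held in tool 28766 
 [[-0.038  -0.0193 -0.0071]
 [ 0.026  -0.0001 -0.0057]
 [ 0.0677  0.0194 -0.0037]]
scene saddle 106 [ 0.5172 -0.2578  0.0328] [ 0.4814 -0.2666  0.02  ] [ 0.548  -0.2506  0.0475]
scene saddle 98 [ 0.5245 -0.1584  0.0328] [ 0.4893 -0.1673  0.0201] [ 0.5561 -0.1513  0.0476]
scene cradle [([0.5198, -0.2108, 0.0016], 0.58)]
scene seat [([0.5179, -0.2106, 0.0343], 0.71)]
scene bar_a [([0.62, -0.174, 0.2439], 0.92), ([0.6079, -0.1764, 0.2398], 0.81), ([0.3374, -0.16, 0.0118], 0.7)]
top saddle 98 [ 0.5176 -0.1587  0.0305] [ 0.4865 -0.1651  0.0213] [ 0.5487 -0.152   0.045 ]
top cradle [([0.5176, -0.2115, 0.003], 0.82)]
top seat [([0.5156, -0.2103, 0.034], 0.69)]
top bar_a [([0.268, 0.2542, 0.0097], 0.87), ([0.604, -0.1777, 0.2429], 0.73), ([0.274, 0.4627, 0.01], 0.6)]
```

```bash
ls pics
```

```text
crop.png
scene0.png
scene_11.55.png
top0.png
top_11.55.png
w1.png
w2.png
w3.png
w4.png
wrist_11.00.png
wrist_11.55.png
```

```bash
python3 - <<'E'
from tgt import *
for cam in ["wrist","scene","top"]:
    im,d=read_camera(cam); P=deproj(cam,d); hsv=cv2.cvtColor(im,cv2.COLOR_RGB2HSV)
    m=(d>0)&(np.hypot(P[...,0]-.517,P[...,1]+.209)<.09)&(hsv[...,0]<16)&(hsv[...,1]>150)&(hsv[...,2]>60)&(P[...,2]<.06)
    for nm,mm in [("top",m&(P[...,2]>.039)),("floor",m&(abs(P[...,2]-.028)<.003))]:
        for sy in [-.159,-.258]:
            for sx in ([.491,.546] if nm=="top" else [.517]):
                S=P[mm&(abs(P[...,1]-sy)<.014)&(abs(P[...,0]-sx)<(.018 if nm=="top" else .03))]
                if len(S)>8: print(cam,nm,sy,sx,len(S),S.mean(0),"x",np.percentile(S[:,0],[3,97]),"y",np.percentile(S[:,1],[3,97]))
E
```

```text
wrist top -0.159 0.491 118 [ 0.4932 -0.1569  0.0421] x [0.4884 0.4972] y [-0.1625 -0.1514]
wrist top -0.159 0.546 130 [ 0.55   -0.1604  0.0422] x [0.5458 0.5539] y [-0.1665 -0.1549]
wrist top -0.258 0.491 96 [ 0.4864 -0.2559  0.0419] x [0.4818 0.4902] y [-0.2614 -0.2509]
wrist top -0.258 0.546 92 [ 0.5424 -0.2593  0.0421] x [0.5387 0.5471] y [-0.2656 -0.2548]
wrist floor -0.159 0.517 584 [ 0.5197 -0.1583  0.0284] x [0.4975 0.5414] y [-0.1645 -0.1523]
wrist floor -0.258 0.517 502 [ 0.513  -0.258   0.0284] x [0.4907 0.5345] y [-0.2647 -0.2518]
scene top -0.159 0.546 15 [ 0.5503 -0.1612  0.0431] x [0.5436 0.5556] y [-0.1668 -0.1562]
scene top -0.258 0.491 11 [ 0.4858 -0.2556  0.0416] x [0.4796 0.4904] y [-0.2589 -0.2513]
scene top -0.258 0.546 15 [ 0.5414 -0.2605  0.0426] x [0.5359 0.546 ] y [-0.2662 -0.2549]
scene floor -0.159 0.517 35 [ 0.5135 -0.1578  0.0293] x [0.493  0.5436] y [-0.1643 -0.1516]
scene floor -0.258 0.517 42 [ 0.5133 -0.2578  0.0287] x [0.4882 0.5442] y [-0.2644 -0.252 ]
top top -0.159 0.491 11 [ 0.4894 -0.1573  0.0424] x [0.4864 0.4923] y [-0.1614 -0.1532]
top floor -0.159 0.517 45 [ 0.5184 -0.1587  0.0279] x [0.497  0.5388] y [-0.164  -0.1522]
```

View pics/wrist_11.55.png

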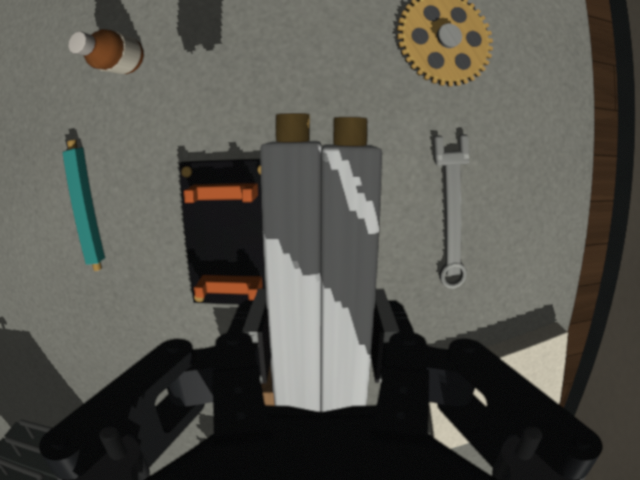

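The view shows the held pair aligned with the cradle (saddles at (220,192) and (228,288)), with nothing in the way. The wall tops put the cradle centre at (0.5175, -0.2085) with yaw -3.9°. I move over it and descend.

Call:
{"op": "servo_tool", "data": {
  "motion": [-3,-1,0,0,0,0,2,-6,-2,-2,0,0,0,2,-9.8,-3,-5,0,0,0,2,-9.8,-3,-9,0,0,0,2,-9.8,-3,-13,0,0,0,2,-9.8,-3,-17,0,0,0,2,-9.8,-3,-17,0,0,0,2,-9.8,-3,-17,0,0,0,2]
}}

```text
time_s: 13.1
tcp_pos: [0.517, -0.2104, 0.0801]
tcp_rot: [-3.14, -0.0, 1.502]
contact_force: [0.9, -0.6, -2.9]
finger_gap: 0.039
grip_force: 63.1
```

```bash
python3 - <<'E'
from tgt import *
go([.5175,-.2085,.0425],down(np.radians(-3.9))); print(get_state()["tcp_pos"])
E
```

```text
t 13.1 shift cm [ 0.0521  0.1934 -3.7569] rotvec [-0.0005 -0.0018  0.0004] q [ 0.4435  0.3934 -0.1408  1.7584  0.0642  0.9961  0.2098]
[ 0.517  -0.2104  0.0801]
```

Call:
{"op": "servo_tool", "data": {
  "motion": [0.05,0.2,-0.8,0,0,0,2,0.05,0.2,-1.6,0,0,0,2,0.05,0.2,-2.3,0,0,0,2,0.05,0.2,-2.9,0,0,0,2,0.05,0.2,-3.4,0,0,0,2,0.05,0.2,-3.4,0,0,0,2]
}}

```text
time_s: 13.7
tcp_pos: [0.517, -0.2083, 0.0447]
tcp_rot: [-3.139, -0.0, 1.502]
contact_force: [0.3, 1.2, -3.3]
finger_gap: 0.0392
grip_force: 63.1
```

Call:
{"op": "servo_tool", "data": {
  "motion": [0,0,-0.2,0,0,0,2,0,0,-0.35,0,0,0,2,0,0,-0.35,0,0,0,2,0,0,-0.35,0,0,0,2]
}}

```text
time_s: 14.1
tcp_pos: [0.5175, -0.2086, 0.0441]
tcp_rot: [-3.141, 0.0, 1.502]
contact_force: [-8.0, 3.1, 15.4]
finger_gap: 0.0388
grip_force: 65.4
```

```bash
python3 - <<'E'
from tgt import *
T=np.array([.5175,-.2085,0]); a=np.radians(-3.9); B=np.array([[np.cos(a),-np.sin(a),0],[np.sin(a),np.cos(a),0],[0,0,1]])
for cam in ["scene","wrist"]:
    im,d=read_camera(cam); L=(deproj(cam,d)-T)@B; hsv=cv2.cvtColor(im,cv2.COLOR_RGB2HSV)
    if cam=="scene": cv2.imwrite("pics/s5.png",cv2.resize(im[230:330,190:310],(720,600),interpolation=cv2.INTER_CUBIC)[...,::-1])
    m=(d>0)&(abs(L[...,0])<.03)&(abs(L[...,1])<.09)&(abs(L[...,2]-.048)<.008)&(hsv[...,1]<70)&(hsv[...,2]>60)
    print(cam,m.sum(),np.percentile(L[m],[1,5,50,95,99],axis=0).tolist())
    for sgn in (1,-1):
        mm=m&(L[...,1]*sgn>.045); 
        if mm.sum()>5: print(sgn,np.percentile(L[mm],[5,50,95],axis=0).tolist())
    print([(np.array((q["xyz"]-T)@B).round(4).tolist(),round(q["score"],2)) for q in mark_of(cam,"bar_a")][:4])
print(get_state()["contact_force"])
E
```

```text
scene 452 [[-0.020724215501667885, -0.06546573095430867, 0.040231436783162086], [-0.016982843216903475, -0.061492896313454885, 0.04172732153505569], [0.005939060522103861, 0.017872210966560914, 0.04906281031624121], [0.021091377759060233, 0.06536649535411813, 0.05190187862237226], [0.023432963815566542, 0.06955828031873278, 0.0536775281825184]]
1 [[-0.0168570480084389, 0.045586404050740596, 0.041227950423050566], [0.0028266309165943942, 0.05824888698259679, 0.04891203890511442], [0.020766534706428114, 0.06933216400913432, 0.05178768778919425]]
-1 [[-0.017672599118561515, -0.06550044759267808, 0.04265846706712471], [0.005530010261451373, -0.056050060113160556, 0.048990514370639615], [0.019697000305325504, -0.04641413799439757, 0.05195682394704722]]
[([-0.0103, 0.0036, 0.0331], 0.77), ([-0.2784, 0.446, 0.0119], 0.64), ([-0.2846, 0.65, 0.0089], 0.54), ([-0.1831, 0.0379, 0.0107], 0.52)]
wrist 28911 [[-0.018531269697491744, -0.036878374977358824, 0.0469407480858445], [-0.01691634442173607, -0.029485675086288136, 0.04760176881279503], [0.0007036549946043873, 0.027518891627388884, 0.048631535526557024], [0.018471662513551222, 0.06555403889802383, 0.04960844826257193], [0.020136825523993797, 0.0686112411582154, 0.05002676253763736]]
1 [[-0.01674058844855804, 0.04630256352520979, 0.04746005335546566], [0.00042486469976746257, 0.057569864314784835, 0.04860503064993759], [0.01851615409863028, 0.06828643842652621, 0.049662591142443716]]
[([0.0104, -0.0018, 0.0413], 0.64), ([-0.1802, 0.0364, 0.0098], 0.61), ([-0.0066, -0.0012, 0.0379], 0.57)]
[-7.5281  2.5192 14.8786]
```

View pics/s5.png

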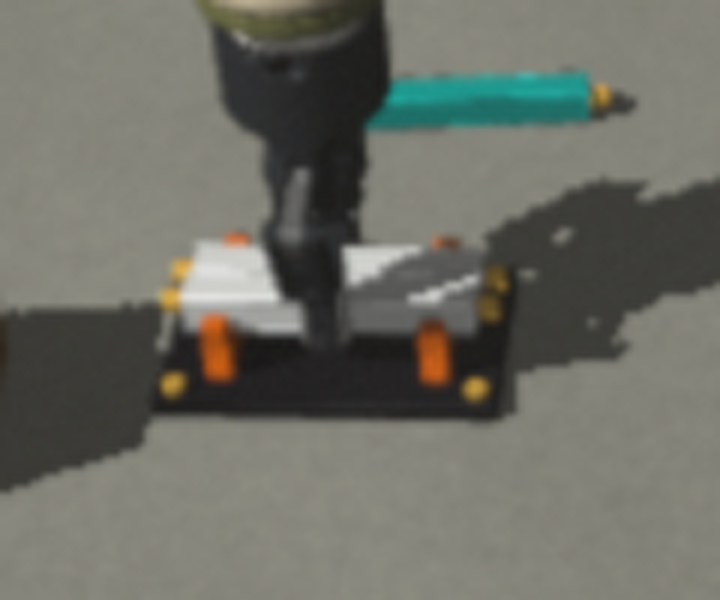

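The crop shows the pair seated between the saddles on both floors, tops at about 48.6 mm. I release and lift straight up.

Call:
{"op": "servo_tool", "data": {
  "motion": [0,0,0.1,0,0,0,4.2,0,0,0.2,0,0,0,5,0,0,0.2,0,0,0,6.5,0,0,0.2,0,0,0,7,0,0,0.2,0,0,0,7,0,0,0.2,0,0,0,7]
}}

```text
time_s: 14.9
tcp_pos: [0.5174, -0.2084, 0.0439]
tcp_rot: [-3.14, -0.0, 1.502]
contact_force: [0.4, -0.3, 0.3]
finger_gap: 0.0697
grip_force: 0.0
```

Call:
{"op": "servo_tool", "data": {
  "motion": [0,0,1.5,0,0,0,7,0,0,4,0,0,0,7,0,0,8,0,0,0,7,0,0,12,0,0,0,7,0,0,16,0,0,0,7,0,0,16,0,0,0,7,0,0,16,0,0,0,7,0,0,16,0,0,0,7]
}}

```text
time_s: 15.7
tcp_pos: [0.5168, -0.2083, 0.2028]
tcp_rot: [-3.139, -0.001, 1.502]
contact_force: [0.7, -0.1, -0.3]
finger_gap: 0.0703
grip_force: 0.0
```

```bash
python3 - <<'E'
from tgt import *
s=get_state(); print(s["time_s"],s["tcp_pos"],s["finger_gap"],s["contact_force"])
T=np.array([.5175,-.2085,0]); a=np.radians(-3.9); B=np.array([[np.cos(a),-np.sin(a),0],[np.sin(a),np.cos(a),0],[0,0,1]])
im,d=read_camera("wrist"); cv2.imwrite("pics/end.png",im[...,::-1]); L=(deproj("wrist",d)-T)@B; hsv=cv2.cvtColor(im,cv2.COLOR_RGB2HSV)
m=(d>0)&(abs(L[...,0])<.03)&(abs(L[...,1])<.09)&(abs(L[...,2]-.048)<.008)&(hsv[...,1]<70)&(hsv[...,2]>60)
print(np.percentile(L[m],[1,50,99],axis=0),cv2.minAreaRect(L[m][:,:2].astype(np.float32)*1000))
print([(np.array((q["xyz"]-T)@B).round(4).tolist(),round(q["score"],2)) for q in mark_of("wrist","bar_a")][:4])
read_camera("scene"); print([q for q in mark_of("scene","clamp_grip")])
E
```

```text
15.7 [ 0.5168 -0.2083  0.2028] 0.07031690885656042 [ 0.6994 -0.058  -0.3333]
[[-0.0186 -0.0646  0.0461]
 [ 0.0008  0.0076  0.0483]
 [ 0.0201  0.0681  0.0498]] ((0.6967906951904297, -0.78680419921875), (141.7700958251953, 39.90772247314453), 89.57087707519531)
[([0.0099, -0.0023, 0.0384], 0.78), ([-0.0089, -0.0032, 0.0402], 0.62), ([-0.1829, 0.0389, 0.0103], 0.57)]
[{'xyz': [0.3958, 0.2679, 0.1465], 'score': 0.63}]
```

View pics/end.png

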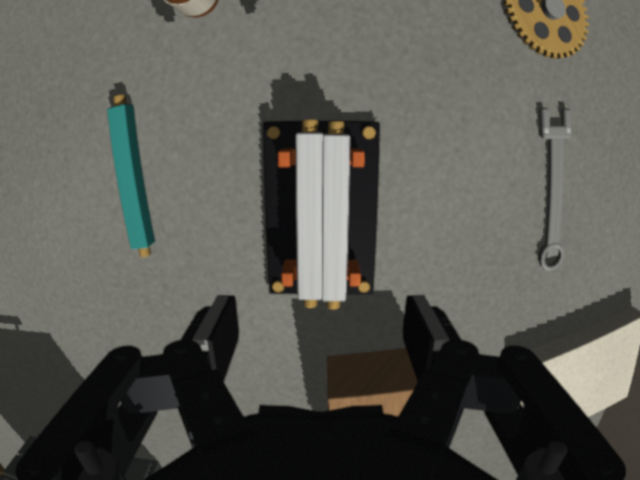

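The pair lies side by side between all four orange walls at (323,217), centred. The clamp is still open and the gripper is clear. I hand the job in.

```bash
python3 -c "
from station import *
print(finish_job())"
```

```text
the job is handed in; nothing more can be done
None
```

The job is handed in: the clamp is open, both pillars rest side by side and centred between the cradle's saddles, and the gripper is clear; the hand-in returned no verdict.

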